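# Put the lopsided press bar away in its drawer

## Robot

A 6-joint arm with a two-finger parallel gripper is mounted at the origin on a cart in front of the work surface, level with it; the furniture and walls round the work are solid. World frame = base frame: x ahead of the robot, y to its left, z up, the work surface at z = 0. Lengths are in m, angles in rad, forces in N, time in s.
With the tool pointing down it reaches from about 0.35 to 0.85 m from the base axis. Payload 8.1 kg.
Tool frame: the origin (TCP) lies on the centre line of the jaws, within the pads' length; the fingertips stand robot.tips_ahead ahead of it and the grasp point (between the pads) lies 8 mm behind it (robot.tips_ahead is the distance from the TCP to the fingertips, in m); z points along the fingers, y is the direction in which the jaws open and shut (so a half turn about z gives the same grasp; the last joint's range is limited). The gripper opens to 93 mm and grips with 3 to 60 N. Pads are 15 mm wide; open, the fingers measure 128 mm over their backs; the gripper's body (75 mm by 188 mm) begins 65 mm behind the grasp point.
Start: joints at [1.137, 0.13, 1.488, -0, 1.523, -0.085], TCP at [0.205, 0.564, 0.206] pointing down, gripper open.
Joint ranges: [-2.96, 2.96], [-0.89, 2.26], [0.02, 2.5], [-1.34, 4.48], [0, 2.73], [-2.66, 2.66]. Speed limits (rad/s): [2.39, 2.39, 2.79, 3.14, 3.14, 3.14].

## Interface

Orientations are given as a rotation vector (axis times angle).
In Python, from plant import monitor, eyes, job, robot gives the robot as it stands.
- The arm moves only by the tool servo_tool, never from a script. Its argument "plan" is a list that holds one entry, the list of rows, each a list of 7 numbers: the closure, from -1 (fully open) to 1 (shut), so that 0 is half open, then the shift along the world's x, y, z in mm, then the turn, a rotation vector about the world's x, y, z in rad. In form: [[[hand, dx, dy, dz, ax, ay, az], ...]]. A call has 1 to 12 rows; each row shifts and turns the commanded pose from where the row before left it; what a row does not reach is not made up. A row lasts 1/10 s, in which the tool goes at most 50 mm and 8.59 degrees, less where a joint would pass 70% of its speed; a pose out of reach is approached as far as the arm can. A call with a gripper value outside its range is refused whole. The fingers move at their own pace and stop on an object; "force" is the grip in N (left out, the last holds). Time passes only in rows, so rows that do not move let the fingers close. It gives the time, the measured TCP pose, the force and the opening at its end, in the units of the state.
- monitor.read_state(): the state, without advancing time (a new reading comes with each control period).
- eyes.read_camera(name): name is "scene" or "top" or "wrist"; returns the picture (420x560x3 uint8, red, green, blue); there is no depth.
- eyes.camera_info(name): a dict with "mtx" (3x3 intrinsics, pixels), "D" ([k1, k2, p1, p2, k3] as OpenCV has them; the pictures are not rectified), "R" (3x3) and "t" (3): a world point X has camera coordinates R X + t. Camera axes: x right, y down, z forward; pixel columns grow to the right and rows downward; lengths in m; the calibration is good to about 2 mm. A picture is of the moment at which its call begins: read the wrist's pose just before it. camera_info takes no time and is no camera call; for the wrist camera it gives the pose at the moment of the call.
- job.close_job(): hands the job in, once; it reports no verdict.
The state is a dict: "t": time; "q": joint angles; "dq": joint speeds; "joint_torque": joint torques, N m; "tool_pos": TCP position; "orientation": TCP orientation; "force": force on the tool from outside, world axes, zero at the start; "wrist_torque": the same for the moment, N m; "opening": finger opening in m.
Only numpy, scipy, OpenCV 4.12 (cv2) and the standard library are available. Lean on these libraries where they do the work, as an engineer would, in place of code of your own. Each camera call takes 0.05 s, during which the arm holds its last target. There are 200 camera calls.

## Task

Take the steel press bar off the sloping drying rack: its hidden weight is seldom in the middle, so try a low lift first, just clear of the rack, and shift the grip toward the end that hangs until the bar stays level. Then raise it level to above the rim of the rack's blue guard, carry it level to the open drawer, lower it gently into the two V-shaped rests and let go. Finally push the drawer fully home, and leave everything else on the table where it stands.

Things in the scene. Friction and masses are not known exactly. Their poses are not given: they have to be found in the camera images.
- press_bar: Slippery round steel tube, 270 mm along its y axis, 24 mm thick, both end caps black and alike; origin at its geometric centre. 0.95 kg; needs a firm grip of 20 N or more. A slug sealed inside puts the balance point anywhere within 75 mm of the centre, either side; it does not shift. Gripped far from it the bar turns in the grip, heavy end down.
- drying_rack: Fixed sloping rack, foot plate 180 (x) by 270 mm (y); origin on the table under its middle, x level and away from the robot, z up. Two white stringers 18 mm wide at y = -115 and +115 mm rise at 35 degrees towards +x; the bar lies across them against two steel pegs (10 mm thick, up to 9 mm above the bar's centreline) on its lower side. Nothing is under the bar between the stringers.
- rack_bar_seat (a point): Fixed to the rack, axes as the rack's: the bar's centre lies here at the start (within 12 mm along y), on its y axis, 105 mm above the table.
- guard_rim (a point): Middle of the upper rim of the rack's blue drip guard, a plate as wide as the rack, square to the slope, 80 mm up the slope from the bar's centreline and rising 59 mm above it (square to the slope), so that it leans over towards the bar: an upright gripper does not fit. Grip the bar with the tool square to the slope (35 degrees from vertical), fingers closing up and down the slope.
- drawer_bar_seat (a point): Fixed to the drawer: the bar's centre when in the rests, about 60 mm above the table. x is the closing direction, y along the bar, z up. Rests at y = -110 and +110 mm, 18 mm wide, V-shaped (45 degrees), mouth 38 mm wide in x and level with this point. Drawer floor 32 mm below it; inner front wall 62 mm towards -x, side walls 149 mm to either side, walls up to 19 mm above. Either way round will do.
- tool_unit: Low grey cabinet with one drawer, fixed, 250 deep, 340 wide, 101 mm high. Origin on the table under the middle of its front (the drawer front when shut); x points into the cabinet, the drawer comes out towards -x.
- kit_drawer0 (a joint): Opening of the drawer, m: 0 is fully home against its stop, about 0.15 to 0.17 at the start; it stays where it is left (about 1 N of friction).
- drawer_pull (a point): Middle of the front edge of the drawer's steel pull, a lip 8 mm thick and 140 mm long (along y) that stands 12 mm out from the top of the aluminium drawer front; about 83 mm above the table; x is the closing direction. The drawer is closed by pushing here or on the front below it (front 334 mm wide, from 21 to 88 mm above the table).
- cap_jar: white jar with a red cap, 72 mm across, 121 mm high; origin at the middle of its underside; leave it alone
- blank_labels: roll of blank white labels, 68 mm across, 40 mm high, lying flat; origin at the middle of its underside; leave it alone

How it is judged:
On the way, in this order (a step that is already met when the one before it is completed fails the run):
1. the bar is held level, well above the rack (its centre more than 170 mm above the table, its length within 0.15 rad of level) (height (world z) of press_bar above 0.17 m and angle between press_bar's own y axis and vertical between 1.4208 and 1.7208 rad), for 0.3 s.
2. the bar lies released in both rests of the drawer, which is still open (x of press_bar in the frame of drawer_bar_seat between -0.01 and 0.01 m and y of press_bar in the frame of drawer_bar_seat between -0.03 and 0.03 m and z of press_bar in the frame of drawer_bar_seat between -0.006 and 0.006 m and angle between the y axis of press_bar and the y axis of drawer_bar_seat, either way round below 0.09 rad and linear speed of press_bar below 0.02 m/s and contact force between the fingers and press_bar below 0.1 N and value of joint kit_drawer0 above 0.1 m), for 0.2 s.
At the end, for the whole second after the job is handed in: The drawer is fully home (open by less than 4 mm) and the bar lies at rest in both rests in it: centre within 10 mm (across), 30 mm (along) and 6 mm (height) of its seat point, in line with the rests within 0.09 rad (x of press_bar in the frame of drawer_bar_seat between -0.01 and 0.01 m and y of press_bar in the frame of drawer_bar_seat between -0.03 and 0.03 m and z of press_bar in the frame of drawer_bar_seat between -0.006 and 0.006 m and angle between the y axis of press_bar and the y axis of drawer_bar_seat, either way round below 0.09 rad and linear speed of press_bar below 0.02 m/s and contact force between the fingers and press_bar below 0.1 N and value of joint kit_drawer0 below 0.004 m and velocity of joint kit_drawer0 below 0.01 m/s); the robot touches nothing.
It fails at once if the bar hangs more than 0.25 rad out of level while its centre is more than 170 mm above the table (height (world z) of press_bar above 0.17 m and not (angle between press_bar's own y axis and vertical between 1.3208 and 1.8208 rad)).
It fails at once if the bar is dropped or driven into the drawer unit (contact over 60 N) (contact force between press_bar and tool_unit above 60 N).
It fails at once if the jar or label roll is moved by more than 30 mm (distance of any of cap_jar, blank_labels from where it was at the start of the episode above 0.03 m).
It also fails if it takes over 72 s, if anything falls off the work surface, if the arm or the gripper's body presses on something with over 40 N, if the wrist force passes 120 N, or if a joint passes its speed limit or range.

## Working session

There is one attempt and no reset: what is moved stays moved. The work goes in short steps, Python scripts to look and compute and a tool call to move; the robot and the scene stay as the last step left them, time stands still between calls to the robot, and variables do not carry over. Pictures are saved under pics/ and viewed, about 8 in all and at most 12, crops included, and the job is handed in when it is done.

Besides the shell and the picture viewer there is one more tool, called after "Request:" in YAML: its name, and indented under it one key for each argument. servo_tool: Moves the arm, as the interface text tells. Its arguments: {"type":"object","properties":{"plan":{"type":"array"},"force":{"type":"number"}},"required":["plan"]}

```bash
mkdir -p pics; ls; python3 - <<'E'
from plant import monitor, eyes, job, robot
import cv2, numpy as np
print(robot.tips_ahead, monitor.read_state())
a=eyes.read_camera("scene");b=eyes.read_camera("top")
cv2.imwrite("pics/s0.png",a[:,:,::-1]);cv2.imwrite("pics/t0.png",b[:,:,::-1])
for n in("scene","top"):
    i=eyes.camera_info(n);R=np.array(i["R"]);print(n,i["mtx"],i["D"],R,-R.T@np.array(i["t"]))
E
```

```text
pics
0.011 {'t': 0.0, 'q': array([ 1.13658994e+00,  1.31162834e-01,  1.48929859e+00, -5.74430287e-05,
        1.52300004e+00, -8.53867384e-02]), 'dq': array([ 0.0002898 , -0.00113312, -0.00087003,  0.00054779, -0.00129649,
       -0.00083427]), 'joint_torque': array([ 6.83760081e-04, -5.59829485e+01, -4.91767824e+01,  7.68968370e-02,
        3.55202460e-02, -1.74468059e-04]), 'tool_pos': array([0.2048095 , 0.56331582, 0.20487588]), 'orientation': array([-5.45072740e-01, -3.09351324e+00,  2.85977444e-03]), 'force': array([-1.23368698,  0.56629096, -0.35067962]), 'wrist_torque': array([-0.0984661 ,  0.03572162,  0.06344552]), 'opening': 0.09299648941520772}
scene [[452.14637524   0.         280.33819344]
 [  0.         452.14637524 208.47788077]
 [  0.           0.           1.        ]] [-0.07531466  0.          0.          0.          0.        ] [[ 0.78625075 -0.6175608  -0.02069806]
 [-0.26795651 -0.31058391 -0.91199613]
 [ 0.55678458  0.72260383 -0.40967627]] [-0.17784475 -1.10133795  0.72817983]
top [[410.27045003   0.         280.80833599]
 [  0.         410.27045003 213.52599353]
 [  0.           0.           1.        ]] [-0.12567476  0.          0.          0.          0.        ] [[-0.01410118 -0.99977775  0.01567165]
 [-0.98070873  0.01077278 -0.19517768]
 [ 0.19496548 -0.01812156 -0.98064268]] [ 0.37697444 -0.08086728  1.3820649 ]
```

View pics/s0.png

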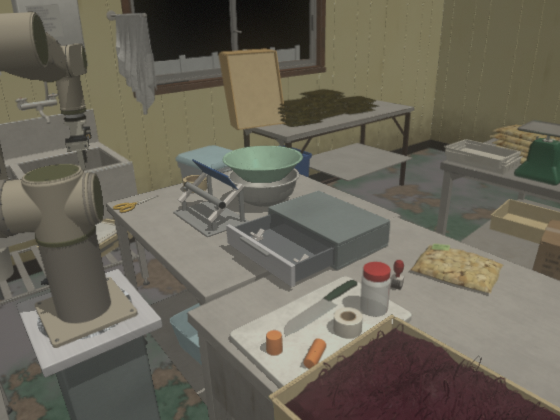

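View pics/t0.png

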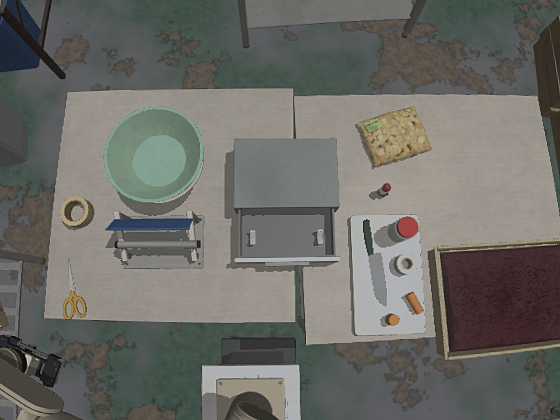

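The scene picture shows the rack on the left with the bar below the blue guard. The drawer unit is in the middle, and the jar and label roll are on the board to the right. In the top picture the bar runs from about (113,244) to (200,244), the rests are near (251,238) and (320,238), and the pull is near (285,260). I'll enlarge both areas.

```bash
cat > h.py <<'E'
import cv2, numpy as np
from plant import monitor, eyes, job, robot
from scipy.spatial.transform import Rotation as Ro
def ray(cam,uv,info=None):
    i=info or eyes.camera_info(cam);R=np.array(i["R"]);c=-R.T@np.array(i["t"])
    p=cv2.undistortPoints(np.array([[uv]],float),np.array(i["mtx"]),np.array(i["D"]))[0,0]
    return c,R.T@np.array([p[0],p[1],1])
def onz(cam,uv,z,info=None):
    c,d=ray(cam,uv,info);return c+d*(z-c[2])/d[2]
def proj(cam,X,info=None):
    i=info or eyes.camera_info(cam);R=np.array(i["R"])
    return cv2.projectPoints(np.array(X,float).reshape(-1,3),cv2.Rodrigues(R)[0],np.array(i["t"]),np.array(i["mtx"]),np.array(i["D"]))[0][:,0]
E
python3 - <<'E'
import cv2,numpy as np
b=cv2.imread("pics/t0.png")
A=cv2.resize(b[200:275,95:225],None,fx=6,fy=6,interpolation=cv2.INTER_CUBIC)[:, :780]
B=cv2.resize(b[190:275,222:352],None,fx=6,fy=6,interpolation=cv2.INTER_CUBIC)
cv2.imwrite("pics/rack.png",A);cv2.imwrite("pics/drw.png",B)
E
```

```text
(no output)
```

View pics/rack.png

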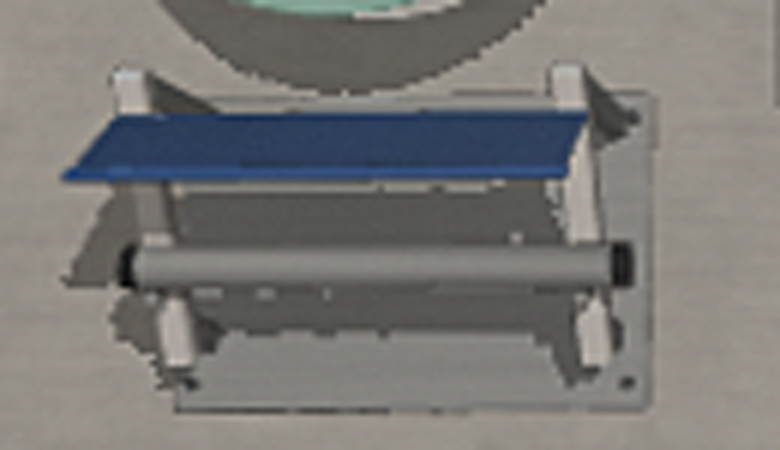

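View pics/drw.png

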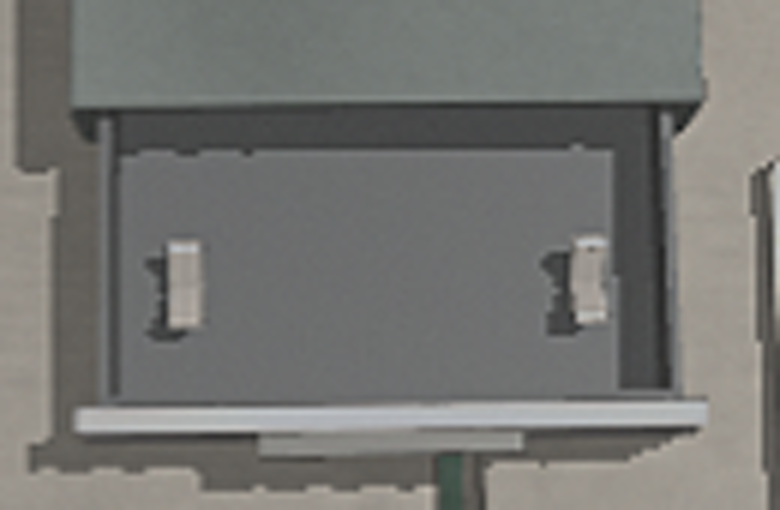

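The rack crop shows the bar's centreline at row 265, with ends at columns 118 and 634. The stringers run at about column 155 on the left and 590 on the right. In the drawer crop the rests are centred at (185,285) and (590,280), and the pull's front edge goes from (259,457) to (523,450).

```bash
python3 - <<'E'
from h import *
f=lambda u,v,ox,oy:((u+.5)/6-.5+ox,(v+.5)/6-.5+oy)
P={}
for n,u,v,z in [("barL",118,266,.105),("barR",634,264,.105)]:
    P[n]=onz("top",f(u,v,95,200),z)
for n,u,v,z in [("restL",185,285,.06),("restR",590,280,.06),("pullL",259,457,.083),("pullR",523,450,.083),("frontL",75,432,.088),("frontR",708,425,.088),("frontbL",75,408,.088),("frontbR",708,402,.088),("cabL",72,105,.101),("cabR",703,100,.101)]:
    P[n]=onz("top",f(u,v,222,190),z)
for n,u,v in [("footBL",175,410),("footBR",650,410),("footTR",655,93)]: P[n]=onz("top",f(u,v,95,200),.004)
for n in P: print(n,P[n].round(4))
for a,b in [("barL","barR"),("restL","restR"),("pullL","pullR"),("frontL","frontR"),("cabL","cabR"),("footBL","footBR")]:
    d=P[a]-P[b];print(a,((P[a]+P[b])/2).round(4),"len",np.linalg.norm(d).round(4),"yaw",np.arctan2(-d[0],d[1]).round(4))
s=monitor.read_state();M=Ro.from_rotvec(s["orientation"]);print(M.as_matrix().round(3))
Rt=np.column_stack([[0,1,0],[np.cos(.6109),0,np.sin(.6109)],[0,0,0]])
z=np.array([np.sin(.6109),0,-np.cos(.6109)]);y=np.array([np.cos(.6109),0,np.sin(.6109)])
for sg in(1,-1):
    T=Ro.from_matrix(np.column_stack([np.cross(sg*y,z),sg*y,z])); print(sg,(T*M.inv()).as_rotvec().round(3))
E
```

```text
barL [0.5382 0.4263 0.105 ]
barR [0.5375 0.1495 0.105 ]
restL [ 0.5628 -0.012   0.06  ]
restR [ 0.5629 -0.2317  0.06  ]
pullL [ 0.4679 -0.0519  0.083 ]
pullR [ 0.4697 -0.1909  0.083 ]
frontL [0.4816 0.0445 0.088 ]
frontR [ 0.4809 -0.2887  0.088 ]
frontbL [0.4942 0.0446 0.088 ]
frontbR [ 0.493  -0.2892  0.088 ]
cabL [0.6543 0.046  0.101 ]
cabR [ 0.6534 -0.2909  0.101 ]
footBL [0.4689 0.4285 0.004 ]
footBR [0.4681 0.1572 0.004 ]
footTR [0.6484 0.1579 0.004 ]
barL [0.5379 0.2879 0.105 ] len 0.2767 yaw -0.0025
restL [ 0.5629 -0.1218  0.06  ] len 0.2198 yaw 0.0004
pullL [ 0.4688 -0.1214  0.083 ] len 0.1391 yaw 0.013
frontL [ 0.4813 -0.1221  0.088 ] len 0.3332 yaw -0.0022
cabL [ 0.6539 -0.1225  0.101 ] len 0.3369 yaw -0.0026
footBL [0.4685 0.2928 0.004 ] len 0.2713 yaw -0.0031
[[-0.94   0.342 -0.001]
 [ 0.342  0.94  -0.002]
 [ 0.    -0.002 -1.   ]]
1 [ 0.374 -0.534 -1.182]
-1 [-0.582 -0.408  1.852]
```

Request:
servo_tool:
  plan:
    - [[-1, 21, -23, 2, 0.031, -0.0445, -0.0985], [-1, 21, -23, 2, 0.031, -0.0445, -0.0985], [-1, 21, -23, 2, 0.031, -0.0445, -0.0985], [-1, 21, -23, 2, 0.031, -0.0445, -0.0985], [-1, 21, -23, 2, 0.031, -0.0445, -0.0985], [-1, 21, -23, 2, 0.031, -0.0445, -0.0985], [-1, 21, -23, 2, 0.031, -0.0445, -0.0985], [-1, 21, -23, 2, 0.031, -0.0445, -0.0985], [-1, 21, -23, 2, 0.031, -0.0445, -0.0985], [-1, 21, -23, 2, 0.031, -0.0445, -0.0985], [-1, 21, -23, 2, 0.031, -0.0445, -0.0985], [-1, 21, -23, 2, 0.031, -0.0445, -0.0985]]
  force: 45

```text
t: 1.3
tool_pos: [0.4575, 0.2867, 0.2297]
orientation: [1.875, 1.866, 0.591]
force: [0.3, -0.3, -0.0]
opening: 0.0931
```

```bash
cat >> h.py <<'E'
def TR():
    a=np.radians(35);y=np.array([np.cos(a),0,np.sin(a)]);z=np.array([np.sin(a),0,-np.cos(a)])
    return Ro.from_matrix(np.column_stack([np.cross(y,z),y,z]))
def st(target=None,rot=None):
    s=monitor.read_state();M=Ro.from_rotvec(s["orientation"])
    print("t",round(s["t"],2),"tcp",s["tool_pos"].round(4),"F",s["force"].round(2),"M",s["wrist_torque"].round(3),"op",round(s["opening"],4))
    print("turn to go",((rot or TR())*M.inv()).as_rotvec().round(4), "q",s["q"].round(2))
    if target is not None: print("mm to go",((np.array(target)-s["tool_pos"])*1e3).round(1))
    return s
def snap(cam,name):
    i=eyes.camera_info(cam);a=eyes.read_camera(cam);cv2.imwrite(f"pics/{name}.png",a[:,:,::-1]);return a,i
E
python3 - <<'E'
from h import *
st([.457,.288,.221])
snap("wrist","w1")
E
```

```text
t 1.3 tcp [0.4575 0.2867 0.2297] F [ 0.27 -0.33 -0.05] M [-0.055  0.3    0.006] op 0.0931
turn to go [0.0001 0.0027 0.0047] q [ 0.75 -0.52  2.14 -0.46  1.09  0.88]
mm to go [-0.5  1.3 -8.7]
```

View pics/w1.png

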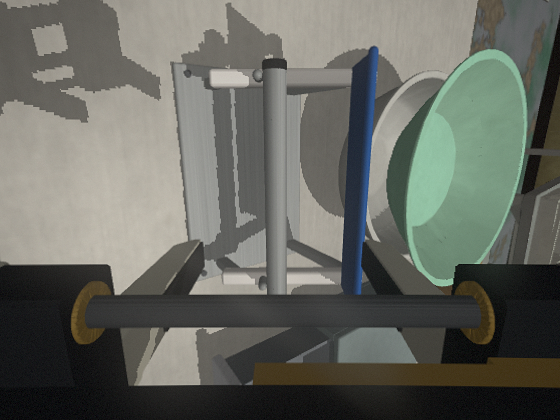

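The wrist view shows the bar upright in the picture: the left end cap is at (275,62) and the bar passes (277,285) near the finger crosspiece. The blue guard is to its right, at columns 350–375.

```bash
python3 - <<'E'
from h import *
a=cv2.imread("pics/w1.png");i=eyes.camera_info("wrist")
for r in (100,150,200,250):
    print(r,a[r,255:300:3].mean(1).round().astype(int))
for uv in [(275,60),(276,100),(276,200),(277,280),(375,50),(358,290)]: print(uv,onz("wrist",uv,.105,i).round(4), onz("wrist",uv,.199,i).round(4))
e=[.538,.422,.105];print(proj("wrist",[e,[.538,.288,.105],[.538,.2,.105]],i))
E
```

```text
100 [ 97  91  92  77  86 102 124 134 148 149 129 147 145 142 142]
150 [ 93  91  90  71  85 103 123 135 147 152 135 147 144 144 147]
200 [ 92  97  94  96  83 102 119 132 146 152 130 149 148 149 149]
250 [152 151 148 155  78  98 119 132 150 148 128 151 121  89  82]
(275, 60) [0.5399 0.4191 0.105 ] [0.4762 0.3981 0.199 ]
(276, 100) [0.5404 0.3825 0.105 ] [0.4765 0.3742 0.199 ]
(276, 200) [0.5384 0.2785 0.105 ] [0.4752 0.3064 0.199 ]
(277, 280) [0.538  0.1808 0.105 ] [0.4749 0.2427 0.199 ]
(375, 50) [0.6875 0.4445 0.105 ] [0.5725 0.4146 0.199 ]
(358, 290) [0.6849 0.1166 0.105 ] [0.5707 0.2008 0.199 ]
[[273.3170941   56.51934859]
 [275.57093263 191.65361246]
 [276.77542627 265.18307337]]
```

Request:
servo_tool:
  plan:
    - [[-0.4, 0, 0, -9, 0, 0.002, 0.004], [-0.4, 9, 0, -13, 0, 0, 0], [-0.4, 9, 0, -13, 0, 0, 0], [-0.4, 9, 0, -13, 0, 0, 0], [-0.4, 9, 0, -13, 0, 0, 0], [-0.4, 9, 0, -13, 0, 0, 0], [-0.4, 9, 0, -13, 0, 0, 0], [-0.4, 9, 0, -13, 0, 0, 0], [-0.4, 9, 0, -12, 0, 0, 0], [-0.4, 6, 0, -9, 0, 0, 0], [-0.4, 5, 0, -7, 0, 0, 0], [-0.4, 0, 0, 0, 0, 0, 0]]

```text
t: 2.55
tool_pos: [0.5395, 0.2877, 0.1003]
orientation: [1.87, 1.878, 0.586]
force: [-0.3, 0.3, 0.0]
opening: 0.0651
```

```bash
python3 -c "
from h import *
st([.5414,.286,.1001])"
```

```text
t 2.55 tcp [0.5395 0.2877 0.1003] F [-0.28  0.35  0.01] M [-0.018  0.375  0.001] op 0.0651
turn to go [ 0.0026 -0.0029 -0.0036] q [ 0.62 -0.18  2.13 -0.51  0.75  0.91]
mm to go [ 1.9 -1.7 -0.2]
```

Request:
servo_tool:
  plan:
    - [[1, 2, -2, 0, 0.002, -0.003, -0.003], [1, 0, 0, 0, 0, 0, 0], [1, 0, 0, 0, 0, 0, 0], [1, 0, 0, 0, 0, 0, 0], [1, 0, 0, 0, 0, 0, 0], [1, 0, 0, 0, 0, 0, 0], [1, -2, 0, 3, 0, 0, 0], [1, -2, 0, 3, 0, 0, 0], [1, -2, 0, 3, 0, 0, 0], [1, -2, 0, 3, 0, 0, 0], [1, 0, 0, 0, 0, 0, 0], [1, 0, 0, 0, 0, 0, 0]]
  force: 45

```text
t: 3.75
tool_pos: [0.5342, 0.286, 0.1144]
orientation: [1.871, 1.871, 0.594]
force: [-0.4, -0.2, 0.9]
opening: 0.0003
```

```bash
python3 - <<'E'
from h import *
st([.5414,.286,.1001])
snap("wrist","w2");snap("scene","s2")
a=cv2.imread("pics/s2.png")[150:250,150:280];cv2.imwrite("pics/s2c.png",np.hstack([cv2.resize(a,None,fx=3.4,fy=3.4),cv2.resize(cv2.imread("pics/w2.png"),(453,340))])[:, :800])
E
```

```text
t 3.75 tcp [0.5342 0.286  0.1144] F [-0.37 -0.24  0.85] M [-0.087  0.333 -0.007] op 0.0003
turn to go [-0.0011  0.0029 -0.0003] q [ 0.62 -0.22  2.14 -0.5   0.77  0.91]
mm to go [  7.2  -0.  -14.3]
```

View pics/s2c.png

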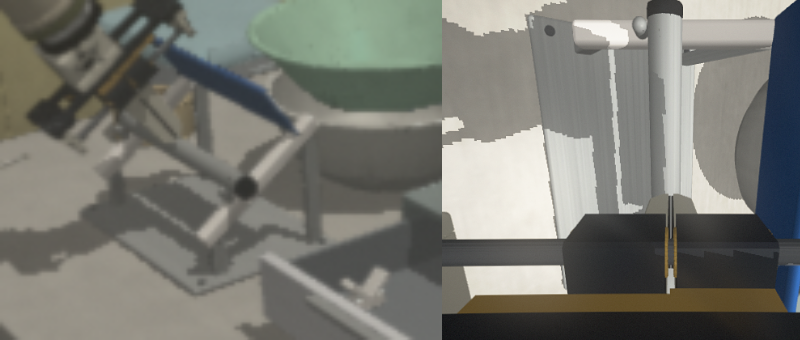

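The gripper shut on nothing (opening 0.0003). The bar still lies on the rack, with its left cap at the top of the wrist view, near column 276. Most likely the fingers were still closing when the lift began. I'll check where the bar is, reopen, go back down and let the fingers close fully before lifting.

```bash
python3 - <<'E'
from h import *
i=eyes.camera_info("wrist");print(proj("wrist",[[.538,.422,.105],[.538,.35,.105]],i))
a=cv2.imread("pics/w2.png")
for r in (40,120,200): 
  g=a[r,240:320:2].mean(1).astype(int);print(r,g)
for uv in [(255,120),(256,200),(303,120),(304,200),(278,120),(279,200)]: print(uv,onz("wrist",uv,.105,i).round(4))
E
```

```text
[[278.04719787   5.42513058]
 [278.62191981 142.32292711]]
40 [ 87 106 119 123 125 103  87  90 101 107 114 119 129 139 145 157 164 171
 174 181 188 196 200 195 203 203 201 184 163 186 188 185 186 187 189 187
 188 188 189 188]
120 [129 129 127 132 131 127 128 129  95 102 109 114 117 119 123 122 128 133
 186 188 193 199 204 200 210 207 201 183 195 197 202 202 203 194 209 210
 135 141 139 143]
200 [124 126 126 126 133 131 128 130 130  96 107 113 118 121 125 125 129 131
 133 192 199 200 201 205 205 203 197 172 211 205 208 207 208 208 214 225
 221 224 228 143]
(255, 120) [0.5219 0.3627 0.105 ]
(256, 200) [0.5212 0.3164 0.105 ]
(303, 120) [0.5566 0.3632 0.105 ]
(304, 200) [0.5586 0.3113 0.105 ]
(278, 120) [0.5376 0.3629 0.105 ]
(279, 200) [0.5381 0.3141 0.105 ]
```

Request:
servo_tool:
  plan:
    - [[-0.4, -3, 0, 4, 0, 0, 0], [-0.4, -3, 0, 4, 0, 0, 0], [-0.4, 0, 0, 0, 0, 0, 0]]

```text
t: 4.15
tool_pos: [0.5281, 0.2862, 0.1229]
orientation: [1.871, 1.871, 0.595]
force: [0.6, -0.4, -0.2]
opening: 0.0197
```

```bash
python3 - <<'E'
from h import *
# i of earlier frame: rebuild by shifting current camera centre by TCP difference
i=eyes.camera_info("wrist");s=monitor.read_state();R=np.array(i["R"]);c=-R.T@np.array(i["t"])
c=c+np.array([.5342,.286,.1144])-s["tool_pos"];j=dict(i);j["t"]=-R@c
print(c,np.array(i["mtx"])[0,0])
for r,l,rr in((40,251.5,293.5),(120,255.5,293.5),(200,257.5,293.5)):
    c0,a=ray("w",(l,r),j);_,b=ray("w",(rr,r),j)
    # bar along y: work in x-z plane: tangents
    a=a[[0,2]];b=b[[0,2]];a/=np.linalg.norm(a);b/=np.linalg.norm(b)
    h=np.arccos(a@b)/2;m=(a+b)/np.linalg.norm(a+b);print(r,(c0[[0,2]]+m*.012/np.sin(h)).round(4))
st()
E
```

```text
[0.43149635 0.35894019 0.26074593] 303.5818477645139
40 [0.5388 0.0989]
120 [0.543 0.094]
200 [0.5415 0.0967]
t 4.15 tcp [0.5281 0.2862 0.1229] F [ 0.58 -0.42 -0.23] M [-0.067  0.39  -0.001] op 0.0197
turn to go [-0.0013  0.0032 -0.0004] q [ 0.63 -0.25  2.14 -0.5   0.79  0.9 ]
```

Request:
servo_tool:
  plan:
    - [[-0.2, 0, 0, 0, 0, 0.003, 0], [-0.2, 0, 0, 0, 0, 0, 0], [-0.2, 0, 0, 0, 0, 0, 0], [-0.2, 0, 0, 0, 0, 0, 0], [-0.2, 0, 0, 0, 0, 0, 0], [-0.2, 0, 0, -6, 0, 0, 0], [-0.2, 4, 0, -6, 0, 0, 0], [-0.2, 4, 0, -5, 0, 0, 0], [-0.2, 3, 0, -5, 0, 0, 0], [-0.2, 3, 0, -4, 0, 0, 0], [1, 0, 0, 0, 0, 0, 0], [1, 0, 0, 0, 0, 0, 0]]

```text
t: 5.35
tool_pos: [0.5421, 0.2857, 0.0957]
orientation: [1.874, 1.873, 0.59]
force: [-0.2, 0.1, -0.3]
opening: 0.0439
```

Request:
servo_tool:
  plan:
    - [[1, 0, 0, 0, 0, 0, 0], [1, 0, 0, 0, 0, 0, 0], [1, 0, 0, 0, 0, 0, 0], [1, 0, 0, 0, 0, 0, 0], [1, 0, 0, 0, 0, 0, 0], [1, 0, 0, 0, 0, 0, 0]]
  force: 45

```text
t: 5.95
tool_pos: [0.5421, 0.286, 0.0962]
orientation: [1.873, 1.873, 0.591]
force: [-3.2, -0.4, 2.6]
opening: 0.0209
```

Request:
servo_tool:
  plan:
    - [[1, 0, 0, 0, 0, 0, 0], [1, 0, 0, 0, 0, 0, 0], [1, -1, 0, 2, 0, 0, 0], [1, -1, 0, 2, 0, 0, 0], [1, 0, 0, 0, 0, 0, 0]]

```text
t: 6.45
tool_pos: [0.5396, 0.2855, 0.0992]
orientation: [1.874, 1.874, 0.589]
force: [2.6, -0.0, -3.4]
opening: 0.021
```

```bash
python3 -c "
from h import *
st()
snap('wrist','w3');snap('scene','s3')
"
```

```text
t 6.45 tcp [0.5396 0.2855 0.0992] F [ 2.58 -0.   -3.41] M [0.019 0.415 0.144] op 0.021
turn to go [-0.     -0.0019  0.    ] q [ 0.61 -0.19  2.14 -0.51  0.74  0.91]
```

View pics/w3.png

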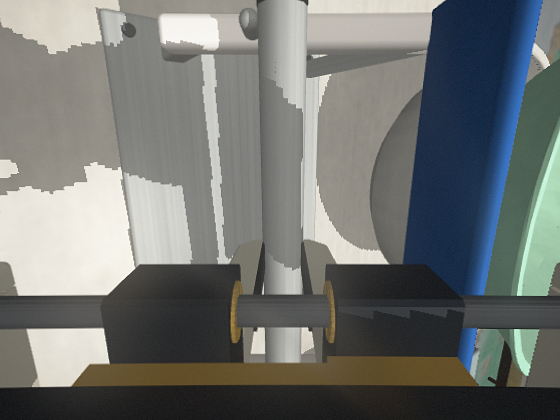

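The bar is between the fingers: its column is 260–305 and the finger edges are at 240 and 330. The downward load is growing, so I'll continue the low lift.

Request:
servo_tool:
  plan:
    - [[1, -1, 0, 2, 0, 0, 0], [1, -2, 0, 2, 0, 0, 0], [1, -1, 0, 2, 0, 0, 0], [1, -2, 0, 2, 0, 0, 0], [1, -1, 0, 2, 0, 0, 0], [1, 0, 0, 0, 0, 0, 0], [1, 0, 0, 0, 0, 0, 0], [1, 0, 0, 0, 0, 0, 0]]

```text
t: 7.35
tool_pos: [0.5331, 0.2859, 0.11]
orientation: [1.873, 1.873, 0.591]
force: [0.2, 0.1, -0.7]
opening: 0.0007
```

```bash
python3 - <<'E'
from h import *
st()
snap('wrist','w4');snap('scene','s4')
a=cv2.imread("pics/s4.png")[150:250,150:280];cv2.imwrite("pics/s4c.png",np.hstack([cv2.resize(a,None,fx=3.4,fy=3.4),cv2.resize(cv2.imread("pics/w4.png"),(453,340))])[:, :800])
E
```

```text
t 7.35 tcp [0.5331 0.2859 0.11  ] F [ 0.23  0.08 -0.74] M [-0.081  0.333  0.065] op 0.0007
turn to go [-0.0007 -0.0007 -0.0002] q [ 0.62 -0.22  2.14 -0.5   0.77  0.91]
```

View pics/s4c.png

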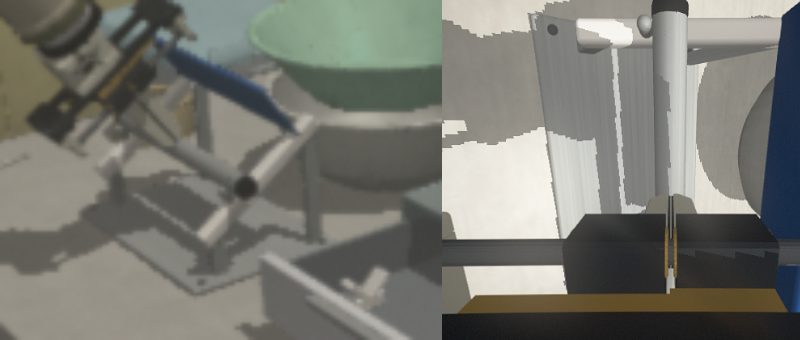

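The bar slipped out again. An opening of 21 mm on a 24 mm bar means the tips pinched it above its centreline. I'll check the depth geometry in the wrist picture.

```bash
python3 - <<'E'
from h import *
i=eyes.camera_info("wrist");s=st();R=np.array(i["R"]);c=-R.T@np.array(i["t"])
M=Ro.from_rotvec(s["orientation"]).as_matrix()
print("cam in tool",(M.T@(c-s["tool_pos"])).round(4)); print("cam axes in tool",(R@M).round(3))
for d in (-.008,0,.011,.02,-.03): print(d,proj("wrist",s["tool_pos"]+M[:,2]*d,i).round(1))
for x in(-.0075,.0075): print(x,proj("wrist",s["tool_pos"]+M[:,2]*.011+M[:,0]*x,i).round(1))
# bar bounds from all saved wrist pics
E
python3 - <<'E'
import cv2
a=cv2.imread("pics/w4.png");cv2.imwrite("pics/w4z.png",cv2.resize(a[200:380,180:380],(800,600)[:2] if 0 else (660,594),interpolation=cv2.INTER_CUBIC))
E
```

```text
t 7.45 tcp [0.533  0.2858 0.1098] F [0.3  0.16 0.7 ] M [-0.046  0.341  0.017] op 0.0003
turn to go [-0.0005 -0.0009 -0.0002] q [ 0.62 -0.22  2.14 -0.5   0.77  0.91]
cam in tool [ 0.0732  0.0004 -0.1787]
cam axes in tool [[-0.001  1.    -0.   ]
 [-0.965 -0.001 -0.261]
 [-0.261 -0.     0.965]]
-0.008 [[281.9 252.1]]
0 [[281.9 247.1]]
0.011 [[281.9 240.7]]
0.02 [[281.9 236.1]]
-0.03 [[281.8 268.5]]
-0.0075 [[281.9 251.2]]
0.0075 [[281.9 230.1]]
```

View pics/w4z.png

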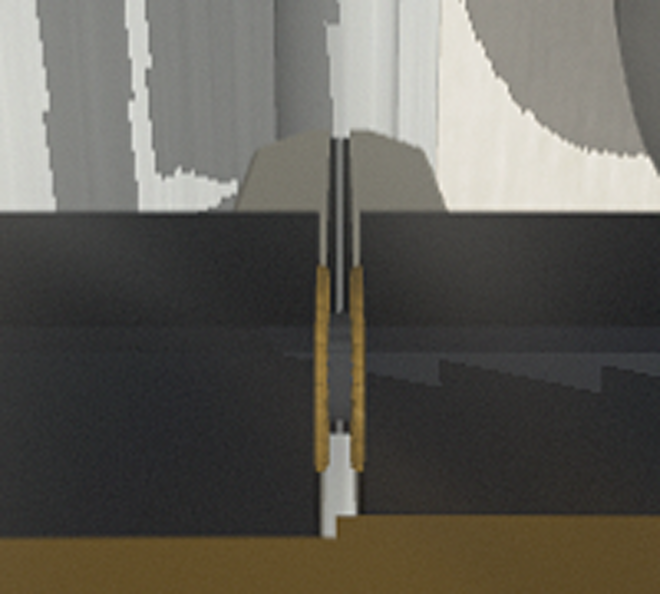

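The fingertips show at row 239, where the calibration puts their far edge at row 230. So they are effectively some 10–15 mm shorter than I assumed, which fits the pinch above centre. I'll reopen, go about 18 mm deeper than last time while watching the force, and grip again.

Request:
servo_tool:
  plan:
    - [[-0.2, 0, 0, 0, 0, 0, 0], [-0.2, 0, 0, 0, 0, 0, 0], [-0.2, 0, 0, 0, 0, 0, 0], [-0.2, 0, 0, 0, 0, 0, 0], [-0.2, 0, 0, 0, 0, 0, 0], [-0.2, 0, 0, 0, 0, 0, 0], [-0.2, 0, 0, 0, 0, 0, 0], [-0.2, 0, 0, 0, 0, 0, 0], [-0.2, 4, 0, -6, 0, 0, 0], [-0.2, 4, 0, -6, 0, 0, 0], [-0.2, 3, 0, -4, 0, 0, 0], [-0.2, 0, 0, 0, 0, 0, 0]]

```text
t: 8.65
tool_pos: [0.5438, 0.2853, 0.0925]
orientation: [1.874, 1.874, 0.588]
force: [-0.5, -0.6, -0.9]
opening: 0.0555
```

Request:
servo_tool:
  plan:
    - [[-0.2, 2, 0, -3, 0, 0, 0], [-0.2, 2, 0, -3, 0, 0, 0], [-0.2, 0, 0, 0, 0, 0, 0]]

```text
t: 8.95
tool_pos: [0.548, 0.2857, 0.0874]
orientation: [1.873, 1.873, 0.59]
force: [-0.2, -0.3, -0.4]
opening: 0.0557
```

Request:
servo_tool:
  plan:
    - [[-0.2, 2, 0, -3, 0, 0, 0], [-0.2, 2, 0, -3, 0, 0, 0], [-0.2, 0, 0, 0, 0, 0, 0]]

```text
t: 9.25
tool_pos: [0.552, 0.2857, 0.0814]
orientation: [1.873, 1.873, 0.59]
force: [-0.0, -0.1, -0.8]
opening: 0.0557
```

Request:
servo_tool:
  plan:
    - [[1, 0, 0, 0, 0, 0, 0], [1, 0, 0, 0, 0, 0, 0], [1, 0, 0, 0, 0, 0, 0], [1, 0, 0, 0, 0, 0, 0], [1, 0, 0, 0, 0, 0, 0], [1, 0, 0, 0, 0, 0, 0], [1, 0, 0, 0, 0, 0, 0], [1, 0, 0, 0, 0, 0, 0]]

```text
t: 10.05
tool_pos: [0.552, 0.2859, 0.082]
orientation: [1.873, 1.873, 0.59]
force: [-2.5, -0.5, 1.4]
opening: 0.0228
```

Request:
servo_tool:
  plan:
    - [[0.2, 0, 0, 0, 0, 0, 0], [0.2, 0, 0, 0, 0, 0, 0], [0.2, 0, 0, 0, 0, 0, 0], [0.2, 2, 0, -3, 0, 0, 0], [0.2, 2, 0, -3, 0, 0, 0], [0.2, 0, 0, 0, 0, 0, 0]]

```text
t: 10.65
tool_pos: [0.5559, 0.2855, 0.0751]
orientation: [1.874, 1.873, 0.589]
force: [0.6, 0.6, -0.7]
opening: 0.037
```

Request:
servo_tool:
  plan:
    - [[1, 0, 0, 0, 0, 0, 0], [1, 0, 0, 0, 0, 0, 0], [1, 0, 0, 0, 0, 0, 0], [1, 0, 0, 0, 0, 0, 0], [1, 0, 0, 0, 0, 0, 0]]

```text
t: 11.15
tool_pos: [0.5561, 0.2859, 0.076]
orientation: [1.873, 1.873, 0.591]
force: [1.7, 0.4, -1.7]
opening: 0.0231
```

```bash
python3 - <<'E'
from h import *
st()
snap('wrist','w5');a,i=snap('wrist','w5')
for r in (40,80,120,160,200):
  print(r,a[r,230:330:2].mean(1).astype(int))
E
```

```text
t 11.15 tcp [0.5561 0.2859 0.076 ] F [ 1.7   0.39 -1.66] M [-0.045  0.178 -0.02 ] op 0.0231
turn to go [-0.0007 -0.0007 -0.0003] q [ 0.59 -0.11  2.12 -0.53  0.68  0.93]
40 [115 114 114 113 113 115 114 110 111 113 113 113 107 100 104 110 115 120
 126 131 141 145 154 160 167 174 177 181 185 187 196 200 204 202 202 207
 206 202 202 187 173 108 110 110 110 110 109 110 110 108]
80 [130 126 132 131 133 128 129 134 132 128 128 131 131  86 100 109 113 119
 124 135 142 147 154 162 169 175 179 184 188 192 198 203 207 203 208 212
 207 203 203 180 205 204 204 194 210 208 206 222 225 225]
120 [128 129 124 130 131 128 124 132 132 131 125 128 131 127  98 104 106 112
 116 116 119 119 122 126 128 130 131 132 135 133 137 136 137 135 137 136
 131 129 122 104 207 206 202 206 213 188 142 143 140 144]
160 [131 128 127 125 127 126 128 129 131 130 128 127 130 127  92 101 107 111
 114 116 120 123 120 125 126 131 133 131 133 137 135 135 135 133 138 135
 130 128 116 185 209 208 204 215 220 139 143 145 146 146]
200 [130 131 129 126 129 126 128 123 131 132 130 125 127 128 104 101 104 111
 114 116 118 120 124 124 128 131 132 132 136 138 135 137 138 133 138 133
 128 124 111 215 211 211 209 216 203 225 228 146 148 149]
```

```bash
cat >> h.py <<'E'
def barseen(a,rows=(60,80,100,120,140,160,180,200)):
    pass
E
python3 - <<'E'
from h import *
i=eyes.camera_info("wrist");s=monitor.read_state();M=Ro.from_rotvec(s["orientation"]).as_matrix()
for r,l,rr in((80,256,309.5),(120,257.5,309),(160,257.5,307.5),(200,257.5,307)):
    c0,a=ray("w",(l,r),i);_,b=ray("w",(rr,r),i)
    a=a[[0,2]];b=b[[0,2]];a/=np.linalg.norm(a);b/=np.linalg.norm(b)
    h=np.arccos(a@b)/2;m=(a+b)/np.linalg.norm(a+b);p=c0[[0,2]]+m*.012/np.sin(h)
    d=np.array([p[0],s["tool_pos"][1],p[1]])-s["tool_pos"];print(r,p.round(4),"in tool",(M.T@d).round(4))
E
```

```text
80 [0.5387 0.1019] in tool [ 0.      0.0006 -0.0312]
120 [0.5392 0.1015] in tool [ 0.      0.0008 -0.0306]
160 [0.5385 0.1019] in tool [ 0.      0.0004 -0.0313]
200 [0.5363 0.1048] in tool [ 0.      0.0003 -0.035 ]
```

By the wrist view the bar is at x 0.5387, z 0.102, about 31 mm behind the reported TCP. The grip behaves as if it were centred (opening 23 mm and steady), so the reported TCP seems about 23 mm too far ahead. From here I'll work from the bar's measured offset. Low lift now.

Request:
servo_tool:
  plan:
    - [[1, -1, 0, 2, 0, 0, 0], [1, -1, 0, 2, 0, 0, 0], [1, -2, 0, 2, 0, 0, 0], [1, -1, 0, 2, 0, 0, 0], [1, -2, 0, 2, 0, 0, 0], [1, -1, 0, 2, 0, 0, 0], [1, 0, 0, 0, 0, 0, 0], [1, 0, 0, 0, 0, 0, 0], [1, 0, 0, 0, 0, 0, 0], [1, 0, 0, 0, 0, 0, 0]]
  force: 50

```text
t: 12.25
tool_pos: [0.5478, 0.2858, 0.0876]
orientation: [1.873, 1.873, 0.59]
force: [-0.1, -0.5, -9.3]
opening: 0.0225
```

```bash
cat >> h.py <<'E'
def bar(a,i,s,rows=(60,90,120,150,180,210)):
    "slope of the bar seen by the wrist camera: midline and width by row"
    M=Ro.from_rotvec(s["orientation"]).as_matrix();out=[]
    for r in rows:
        g=cv2.GaussianBlur(a,(3,3),0)[r].mean(1);d=np.abs(np.diff(g))
        l=230+np.argmax(d[230:270]);R_=295+np.argmax(d[295:335]);out.append((r,l+.5,R_+.5,R_-l))
    return out
E
python3 - <<'E'
from h import *
s=st();a,i=snap('wrist','w6');print(bar(a,i,s))
snap("scene","s6");snap("top","t6")
for k in range(3):
  b=cv2.imread("pics/w5.png")[:,:,::-1]
print(bar(b,i,s))
E
```

```text
t 12.25 tcp [0.5478 0.2858 0.0876] F [-0.14 -0.48 -9.26] M [ 0.056  1.24  -0.022] op 0.0225
turn to go [-0.0004 -0.0013 -0.0001] q [ 0.6  -0.15  2.13 -0.52  0.71  0.92]
[(60, np.float64(250.5), np.float64(309.5), np.int64(59)), (90, np.float64(252.5), np.float64(324.5), np.int64(72)), (120, np.float64(253.5), np.float64(308.5), np.int64(55)), (150, np.float64(254.5), np.float64(307.5), np.int64(53)), (180, np.float64(255.5), np.float64(307.5), np.int64(52)), (210, np.float64(257.5), np.float64(306.5), np.int64(49))]
[(60, np.float64(254.5), np.float64(309.5), np.int64(55)), (90, np.float64(255.5), np.float64(326.5), np.int64(71)), (120, np.float64(256.5), np.float64(308.5), np.int64(52)), (150, np.float64(256.5), np.float64(308.5), np.int64(52)), (180, np.float64(257.5), np.float64(307.5), np.int64(50)), (210, np.float64(258.5), np.float64(306.5), np.int64(48))]
```

The full weight (9.3 N) now hangs on the gripper, and the +y end has come closer to the camera, so the −y end is the heavy one. I'll estimate the offset from averaged moments and the tilt.

```bash
cat >> h.py <<'E'
def tilt(a,i,rows=(50,110,130,150,170,190,210)):
    P=[]
    for r,l,R_,w in bar(a,i,monitor.read_state(),rows):
        c0,u=ray("w",(l,r),i);_,v=ray("w",(R_,r),i);u/=np.linalg.norm(u);v/=np.linalg.norm(v)
        m=(u+v)/np.linalg.norm(u+v)
        # perpendicular-to-bar (y) angle
        p,q=u[[0,2]]/np.linalg.norm(u[[0,2]]),v[[0,2]]/np.linalg.norm(v[[0,2]])
        h=np.arccos(p@q)/2;P.append(c0+m*(.012/np.sin(h))/np.linalg.norm(m[[0,2]]))
    P=np.array(P);k=np.polyfit(P[:,1],P[:,2],1);return P.round(4),"dz/dy",k[0].round(3),"z@y of tcp",np.polyval(k,monitor.read_state()["tool_pos"][1]).round(4)
def avgM(n=8):
    L=[]
    for _ in range(n):
        eyes.read_camera("wrist");s=monitor.read_state();L.append(np.r_[s["force"],s["wrist_torque"]])
    return np.mean(L,0).round(3)
E
python3 - <<'E'
from h import *
print(avgM())
i=eyes.camera_info("wrist")
print(tilt(cv2.imread("pics/w6.png")[:,:,::-1],i))
a,i=snap("wrist","w7");print(tilt(a,i)[1:])
E
```

```text
[ 0.094  0.12  -9.246  0.074  1.235  0.015]
(array([[0.5056, 0.381 , 0.1539],
       [0.5241, 0.366 , 0.1215],
       [0.5243, 0.3577, 0.1215],
       [0.5258, 0.3489, 0.1193],
       [0.5261, 0.3398, 0.1192],
       [0.5279, 0.3297, 0.1167],
       [0.5282, 0.3196, 0.1166]]), 'dz/dy', np.float64(0.479), 'z@y of tcp', np.float64(0.0939))
('dz/dy', np.float64(0.479), 'z@y of tcp', np.float64(0.0939))
```

Request:
servo_tool:
  plan:
    - [[1, 2, 0, -3, 0, 0, 0], [1, 2, 0, -3, 0, 0, 0], [1, 2, 0, -3, 0, 0, 0], [1, 2, 0, -3, 0, 0, 0], [1, 0, 0, 0, 0, 0, 0], [0.2, 0, 0, 0, 0, 0, 0], [0.2, 0, 0, 0, 0, 0, 0], [0.2, 0, 0, 0, 0, 0, 0], [0.2, 0, -6, 0, 0, 0, 0], [0.2, 0, -6, 0, 0, 0, 0], [0.2, 0, -6, 0, 0, 0, 0], [0.2, 0, 0, 0, 0, 0, 0]]

```text
t: 14.05
tool_pos: [0.556, 0.2668, 0.0758]
orientation: [1.874, 1.872, 0.59]
force: [-0.4, 0.3, 0.2]
opening: 0.0374
```

Request:
servo_tool:
  plan:
    - [[1, 0, 0, 0, 0, 0, 0], [1, 0, 0, 0, 0, 0, 0], [1, 0, 0, 0, 0, 0, 0], [1, 0, 0, 0, 0, 0, 0], [1, 0, 0, 0, 0, 0, 0]]

```text
t: 14.55
tool_pos: [0.5561, 0.2679, 0.0761]
orientation: [1.873, 1.873, 0.591]
force: [0.1, -1.3, 0.8]
opening: 0.0232
```

Request:
servo_tool:
  plan:
    - [[1, -1, 0, 2, 0, 0, 0], [1, -1, 0, 2, 0, 0, 0], [1, -2, 0, 2, 0, 0, 0], [1, -1, 0, 2, 0, 0, 0], [1, -2, 0, 2, 0, 0, 0], [1, -1, 0, 2, 0, 0, 0], [1, -1, 0, 2, 0, 0, 0], [1, -1, 0, 2, 0, 0, 0], [1, 0, 0, 0, 0, 0, 0], [1, 0, 0, 0, 0, 0, 0], [1, 0, 0, 0, 0, 0, 0]]

```text
t: 15.65
tool_pos: [0.5459, 0.2678, 0.0917]
orientation: [1.873, 1.873, 0.59]
force: [-0.2, -0.8, -9.3]
opening: 0.0231
```

```bash
python3 - <<'E'
from h import *
s=st();print(avgM(6))
a,i=snap("wrist","w8");print(*tilt(a,i,(110,120,130,140,150,160,170,180,190,200,210)))
snap("scene","s8")
E
```

```text
t 15.65 tcp [0.5459 0.2678 0.0917] F [-0.18 -0.84 -9.34] M [-0.048  1.213  0.014] op 0.0231
turn to go [-0.0005 -0.0011 -0.0001] q [ 0.57 -0.2   2.16 -0.49  0.71  0.87]
[ 3.260e-01  3.480e-01 -9.332e+00 -6.000e-02  1.231e+00  8.000e-03]
[[0.5257 0.3482 0.1218]
 [0.5281 0.344  0.1184]
 [0.5273 0.3396 0.1194]
 [0.5266 0.3351 0.1204]
 [0.5259 0.3307 0.1214]
 [0.5266 0.3259 0.12  ]
 [0.5277 0.321  0.1189]
 [0.527  0.3163 0.1199]
 [0.5262 0.3117 0.1209]
 [0.506  0.3163 0.1556]
 [0.5281 0.3008 0.1182]] dz/dy -0.141 z@y of tcp 0.1314
```

The bar is level: z is about 0.120 along its visible half, and the wrist moment is back at its unloaded value. I'll raise it along the slope normal, parallel to the guard.

Request:
servo_tool:
  plan:
    - [[1, -4, 0, 6, 0, 0, 0], [1, -6, 0, 8, 0, 0, 0], [1, -6, 0, 8, 0, 0, 0], [1, -6, 0, 9, 0, 0, 0], [1, -6, 0, 9, 0, 0, 0], [1, -6, 0, 9, 0, 0, 0], [1, -6, 0, 9, 0, 0, 0], [1, -6, 0, 9, 0, 0, 0], [1, -6, 0, 9, 0, 0, 0], [1, -6, 0, 9, 0, 0, 0], [1, -6, 0, 9, 0, 0, 0], [1, -4, 0, 6, 0, 0, 0]]
  force: 55

```text
t: 17.25
tool_pos: [0.4778, 0.2681, 0.1932]
orientation: [1.873, 1.873, 0.592]
force: [0.6, 0.7, -9.1]
opening: 0.0229
```

Request:
servo_tool:
  plan:
    - [[1, -4, 0, 10, 0, 0, 0], [1, 0, 0, 10, 0, 0, 0], [1, 0, 0, 0, 0, 0, 0], [1, 0, 0, 0, 0, 0, 0], [1, 0, 0, 0, 0, 0, 0]]

```text
t: 17.75
tool_pos: [0.4739, 0.2676, 0.2112]
orientation: [1.874, 1.873, 0.589]
force: [0.6, 0.0, -9.8]
opening: 0.0226
```

```bash
python3 - <<'E'
from h import *
s=st()
a,i=snap("wrist","w9");print(*tilt(a,i,(110,120,130,140,150,160,170,180,190,200,210)))
snap("scene","s9");print(proj("scene",s["tool_pos"]))
u,v=proj("scene",s["tool_pos"])[0].astype(int)
b=cv2.imread("pics/s9.png")[max(0,v-60):v+50,max(0,u-70):u+70];cv2.imwrite("pics/s9c.png",cv2.resize(b,None,fx=5,fy=5,interpolation=cv2.INTER_CUBIC));print(u,v)
E
```

```text
t 17.75 tcp [0.4739 0.2676 0.2112] F [ 0.59  0.04 -9.83] M [-0.026  1.222  0.024] op 0.0226
turn to go [-0.     -0.0018  0.0001] q [ 0.68 -0.52  2.17 -0.43  1.03  0.82]
[[0.4255 0.3458 0.2744]
 [0.425  0.3428 0.2751]
 [0.4253 0.3398 0.2748]
 [0.4256 0.3367 0.2745]
 [0.4251 0.3337 0.2752]
 [0.4252 0.3305 0.2747]
 [0.4256 0.3272 0.2744]
 [0.4243 0.3242 0.2761]
 [0.4246 0.3209 0.2758]
 [0.4249 0.3174 0.2755]
 [0.4457 0.305  0.25  ]] dz/dy 0.393 z@y of tcp 0.2484
[[187.50654743 171.5284633 ]]
187 171
```

View pics/s9c.png

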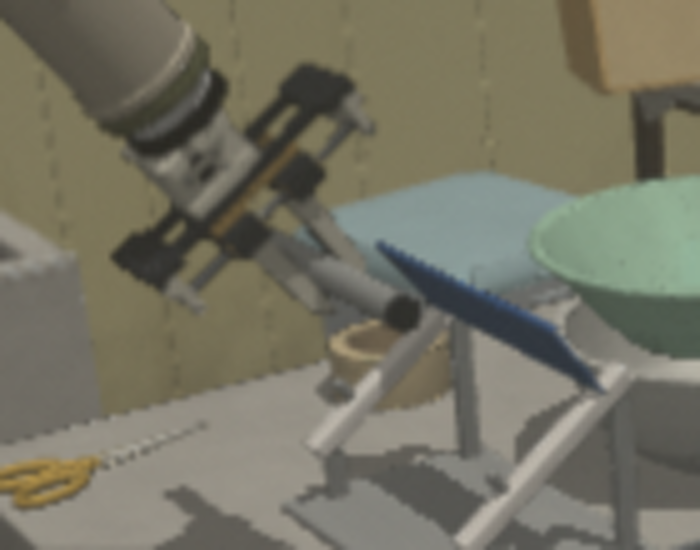

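The crop shows the bar held between the fingers, with its near end cap at crop (404,312). The fingertips project only slightly past the bar. I'll check level and offset using that end cap.

```bash
python3 - <<'E'
from h import *
uv=((404+.5)/5-.5+117,(312+.5)/5-.5+111);print(uv)
for y in(.147,.153,.158):
    c,d=ray("scene",uv);print(y,(c+d*(y-c[1])/d[1]).round(4))
for z in (.225,.23,.238,.245): print(z,proj("scene",[.4739-.0185*(z-.2112)/.027,.153,z]).round(1))
a=cv2.imread("pics/w9.png")
for r in (60,110,160,210): print(r,a[r,230:340:2].mean(1).astype(int))
E
```

```text
(197.4, 173.0)
0.147 [0.4505 0.147  0.2436]
0.153 [0.4535 0.153  0.2413]
0.158 [0.456  0.158  0.2393]
0.225 [[200.8 177. ]]
0.23 [[199.8 175.7]]
0.238 [[198.  173.8]]
0.245 [[196.5 172.1]]
60 [207 205 208 208 207 206 208 206 207 210 208 208 206  77  89  95  99 101
 110 114 120 126 132 138 146 151 152 154 159 162 168 170 174 173 175 179
 176 172 173 160 135 131 131 130 131 129 130 132 131 130 129 128 128 130
 129]
110 [170 114 115 116 114 118 115 112 114 115 111 117 113  98  86  93  93  95
  96  99 102 102 104 106 108 113 110 111 112 112 111 114 113 112 112 113
 111 107 102  87 119 120 120 120 121 120 121 117 119 120 118 120 118 118
 122]
160 [178 179 117 116 115 110 114 116 113 114 113 115 114 111  80  89  94  94
  96  99 101 104 103 104 106 110 110 110 111 115 113 113 112 114 114 110
 107 107  97 113 124 123 121 119 119 121 122 120 118 117 120 121 123 119
 122]
210 [186 185 179 184 186 183 176 179 182 177 153 153 115 113 116  88  92  94
  97 101 100 103 105 106 110 112 111 110 115 115 115 114 114 114 115 112
 109 103  93 200 192 197 200 198 194 195 197 193 195 198 192 189 189 198
 163]
```

Request:
servo_tool:
  plan:
    - [[1, 3, -10, 1, 0, 0, 0], [1, 7, -25, 0, 0, 0.05, 0], [1, 8, -40, 0, 0, 0.06, 0], [1, 8, -40, 0, 0, 0.06, 0], [1, 8, -40, 0, 0, 0.06, 0], [1, 8, -40, 0, 0, 0.06, 0], [1, 8, -40, 0, 0, 0.06, 0], [1, 8, -40, 0, 0, 0.06, 0], [1, 8, -40, 0, 0, 0.06, 0], [1, 8, -40, 0, 0, 0.06, 0], [1, 8, -35, -5, 0, 0.06, 0], [1, 5, -15, -5, 0, 0.02, 0]]

```text
t: 19.05
tool_pos: [0.5621, -0.1417, 0.2021]
orientation: [2.225, 2.218, -0.004]
force: [0.2, 0.2, -11.0]
opening: 0.0222
```

Request:
servo_tool:
  plan:
    - [[1, 2, -5, -3, 0, 0, 0], [1, 0, 0, 0, 0, 0, 0], [1, 0, 0, 0, 0, 0, 0], [1, 0, 0, 0, 0, 0, 0]]

```text
t: 19.45
tool_pos: [0.563, -0.1411, 0.2005]
orientation: [2.22, 2.222, 0.002]
force: [-0.3, -0.2, -8.7]
opening: 0.0226
```

```bash
cat >> h.py <<'E'
V=Ro.from_matrix([[0,1,0],[1,0,0],[0,0,-1.]])
E
python3 - <<'E'
from h import *
s=st([.563,-.142,.2],V)
a,i=snap("wrist","w10");snap("top","t10")
b=cv2.imread("pics/t10.png")[170:275,215:360]
cv2.imwrite("pics/c10.png",np.hstack([cv2.resize(b,None,fx=3.2,fy=3.2,interpolation=cv2.INTER_CUBIC),cv2.resize(cv2.imread("pics/w10.png"),(448,336))])[:, :])
print(proj("wrist",[[.563,-.0118,.06],[.563+.019,-.0118,.06],[.563-.019,-.0118,.06]],i))
E
```

```text
t 19.45 tcp [ 0.563  -0.1411  0.2005] F [-0.28 -0.16 -8.7 ] M [-0.06   0.063 -0.023] op 0.0226
turn to go [-0.0004  0.0011 -0.001 ] q [-0.33  0.08  1.55  0.    1.51 -0.34]
mm to go [-0.  -0.9 -0.5]
[[281.89691633  66.48827261]
 [301.61209295  66.47819794]
 [262.17835057  66.47448756]]
```

```bash
python3 -c "
import cv2
a=cv2.imread('pics/c10.png');print(a.shape);cv2.imwrite('pics/c10.png',cv2.resize(a,(800,int(a.shape[0]*800/a.shape[1]))))"
```

```text
(336, 912, 3)
```

View pics/c10.png

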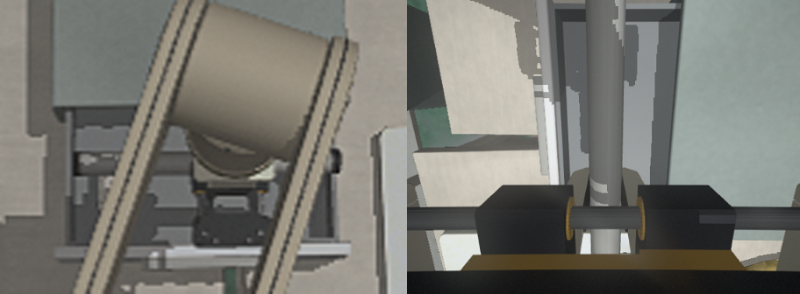

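Left panel (top view): the bar spans the drawer, with ends near (75,163) and (340,160). Right panel (wrist view): the bar runs along the drawer between the front wall, at about column 550, and the cabinet, at about column 675. Next I'll measure the bar's centre.

```bash
python3 - <<'E'
from h import *
k=3.2*800/912
f=lambda u,v:((u+.5)/k-.5+215,(v+.5)/k-.5+170)
a=onz("top",f(75,163),.233);b=onz("top",f(341,160),.233);print(a.round(4),b.round(4),((a+b)/2).round(4),np.linalg.norm(a-b))
w=cv2.imread("pics/w10.png")
i=eyes.camera_info("wrist");s=monitor.read_state()
for r in (60,100,140,180): print(r,w[r,240:330:2].mean(1).astype(int))
# midline of bar in wrist
for r,l,R in [(60,0,0)]: pass
print(proj("wrist",[[.563,-.01,.232],[.563,-.06,.232],[.551,-.06,.232],[.575,-.06,.232]],i).round(1))
t=cv2.cvtColor(cv2.imread("pics/t10.png"),cv2.COLOR_BGR2GRAY)
for v in (226,228,229): print(v,t[v,232:256],t[v,326:346])
E
```

```text
[0.5655 0.0103 0.233 ] [ 0.5655 -0.2594  0.233 ] [ 0.5655 -0.1246  0.233 ] 0.2696247772901522
60 [ 94  94  92  94  92  93  94  92  76  83  89  92  94  99  99 102 104 105
 108 108 110 112 110 110 113 112 115 112 108 108 108 100  95 146 120  96
  96  96  98  95  98  96  96  98  95]
100 [ 95  93  92  97  95  94  94  95  87  81  89  92  95 100 103 102 106 105
 108 111 112 113 112 111 116 117 111 113 108 109 106 103  98  95  83  98
  95  98  96  98  97  98  97  94 148]
140 [146 147 146  94  94  95  96  97  94  86  89  93  96 100 102 105 107 107
 111 112 112 114 113 116 117 116 113 112 108 111 107 101 100  93  99 152
 151 152 152 154 152 151 152 152 151]
180 [148 150 150 125  98  99  96  97  94  81  90  96  96 100 106 103 106 108
 110 111 112 114 114 117 118 115 113 110 109 108 106 102  97  86 160 153
 156 156 155 157 156 157 155 157 156]
[[281.5 -18.7]
 [281.6 108.8]
 [255.6 108.8]
 [307.6 108.8]]
226 [ 93  95  95  94  95  94 103 114  77  33  36  94 131 135 135 139 141 105
  82  84  82  80  80  78] [ 78 145 154 152 159 120 134  98  54  42  82 155 157 152 150 153 153 152
 152 151]
228 [ 95  94  95  97  98  95 102 115  76  33  32  64  82 129 125  96  86  90
  91  93  91  92  92  93] [115 150 151 150 137 131 137  78  45  42  80 158 159 157 158 157 157 156
 156 156]
229 [ 94  95  95  96  98  94 102 115  77  29  32  63  82  83  83  82  84  85
  85  86  87  88  85  83] [142 155 152 159 121 118 128  74  40  34 122 160 159 157 157 160 158 157
 157 155]
```

Request:
servo_tool:
  plan:
    - [[1, 0, 2, -6, 0, 0, 0], [1, 0, 0, -14, 0, 0, 0], [1, 0, 0, -18, 0, 0, 0], [1, 0, 0, -18, 0, 0, 0], [1, 0, 0, -18, 0, 0, 0], [1, 0, 0, -18, 0, 0, 0], [1, 0, 0, -18, 0, 0, 0], [1, 0, 0, -16, 0, 0, 0], [1, 0, 0, -12, 0, 0, 0], [1, 0, 0, -8, 0, 0, 0], [1, 0, 0, -4, 0, 0, 0], [1, 0, 0, 0, 0, 0, 0]]

```text
t: 20.75
tool_pos: [0.563, -0.1401, 0.0497]
orientation: [-2.221, -2.221, -0.001]
force: [0.2, 1.0, -9.0]
opening: 0.0229
```

Request:
servo_tool:
  plan:
    - [[1, 0, 0, -3, 0, 0, 0], [1, 0, 0, -3, 0, 0, 0], [1, 0, 0, -3, 0, 0, 0], [1, 0, 0, 0, 0, 0, 0]]

```text
t: 21.15
tool_pos: [0.5627, -0.14, 0.0405]
orientation: [-2.221, -2.221, -0.0]
force: [-0.2, 1.3, -8.4]
opening: 0.0228
```

Request:
servo_tool:
  plan:
    - [[1, 0, 0, -2, 0, 0, 0], [1, 0, 0, -2, 0, 0, 0], [1, 0, 0, 0, 0, 0, 0]]

```text
t: 21.45
tool_pos: [0.5628, -0.14, 0.0366]
orientation: [-2.221, -2.221, -0.0]
force: [-0.3, -1.0, -9.4]
opening: 0.023
```

Request:
servo_tool:
  plan:
    - [[1, 0, 0, -2, 0, 0, 0], [1, 0, 0, -2, 0, 0, 0], [1, 0, 0, 0, 0, 0, 0], [1, 0, 0, 0, 0, 0, 0]]

```text
t: 21.85
tool_pos: [0.5629, -0.1401, 0.0328]
orientation: [-2.221, -2.221, -0.001]
force: [1.1, 0.4, -9.5]
opening: 0.0228
```

Request:
servo_tool:
  plan:
    - [[1, 0, 0, -2, 0, 0, 0], [1, 0, 0, 0, 0, 0, 0], [1, 0, 0, 0, 0, 0, 0]]

```text
t: 22.15
tool_pos: [0.563, -0.1401, 0.0308]
orientation: [-2.221, -2.221, -0.001]
force: [0.5, -0.1, -8.2]
opening: 0.0228
```

Request:
servo_tool:
  plan:
    - [[1, 0, 0, -2, 0, 0, 0], [1, 0, 0, 0, 0, 0, 0], [1, 0, 0, 0, 0, 0, 0]]

```text
t: 22.45
tool_pos: [0.5629, -0.1401, 0.0288]
orientation: [-2.221, -2.221, -0.001]
force: [0.4, 0.8, -9.8]
opening: 0.0228
```

Request:
servo_tool:
  plan:
    - [[1, 0, 0, -2, 0, 0, 0], [1, 0, 0, 0, 0, 0, 0], [1, 0, 0, 0, 0, 0, 0]]

```text
t: 22.75
tool_pos: [0.5629, -0.1401, 0.0268]
orientation: [-2.221, -2.221, -0.001]
force: [0.0, -0.8, -10.0]
opening: 0.023
```

Request:
servo_tool:
  plan:
    - [[1, 0, 0, -2, 0, 0, 0], [1, 0, 0, 0, 0, 0, 0], [1, 0, 0, 0, 0, 0, 0]]

```text
t: 23.05
tool_pos: [0.5637, -0.1402, 0.0256]
orientation: [2.221, 2.221, 0.002]
force: [1.0, 0.5, -4.9]
opening: 0.0228
```

```bash
python3 - <<'E'
from h import *
s=st(None,V);print(avgM(4))
w,i=snap("wrist","w11");g=w.mean(2)
for r in (60,100,140,180): print(r,g[r,240:330:2].astype(int))
for z in(.055,.06,.065,.07): print(z,proj("wrist",[[.551,-.06,z],[.575,-.06,z]],i).round(1).tolist())
E
```

```text
t 23.05 tcp [ 0.5637 -0.1402  0.0256] F [ 1.03  0.55 -4.85] M [ 0.015 -0.037 -0.045] op 0.0228
turn to go [-0.0003  0.0014  0.0002] q [-0.33  0.24  1.71  0.    1.19 -0.33]
[ 0.77   0.995 -3.743  0.058 -0.118 -0.009]
60 [118 116 120 120 121 121 120 118 105 108 114 119 124 127 131 134 131 134
 137 142 144 142 143 144 144 144 145 145 140 140 138 133 191 183 151 170
 184 184 186 184 184 185 183 186 184]
100 [120 119 121 120 121 121 122 120 105 107 112 117 123 129 131 131 134 138
 140 141 142 142 140 145 145 147 147 142 138 139 136 129 127 119 106 191
 187 186 186 187 187 188 186 187 187]
140 [120 118 118 120 119 120 119 118 119 105 111 115 122 128 130 130 132 135
 136 139 142 143 143 145 146 144 144 141 136 138 133 126 124 117 108 122
 121 120 120 121 121 121 121 116 195]
180 [117 114 118 116 120 119 117 116 116 100 107 115 118 126 128 130 133 136
 136 139 144 142 142 147 145 142 141 140 136 132 128 124 123 108 119 118
 120 119 119 118 119 118 120 120 200]
0.055 [[254.6, 111.3], [305.8, 111.3]]
0.06 [[253.6, 110.8], [306.6, 110.7]]
0.065 [[252.6, 110.2], [307.5, 110.1]]
0.07 [[251.5, 109.5], [308.5, 109.5]]
```

Contact with the rests: the carried load fell from 10 N to about 4 N. I'll go 1–2 mm further, then release.

Request:
servo_tool:
  plan:
    - [[1, 0, 0, -1, 0, 0, 0], [1, 0, 0, 0, 0, 0, 0]]

```text
t: 23.5
tool_pos: [0.5643, -0.1403, 0.0255]
orientation: [2.22, 2.22, 0.003]
force: [-1.2, 1.9, 4.9]
opening: 0.023
```

Request:
servo_tool:
  plan:
    - [[0.2, 0, 0, 0, 0, 0, 0], [0.2, 0, 0, 0, 0, 0, 0], [0.2, 0, 0, 0, 0, 0, 0], [0.2, 0, 0, 0, 0, 0, 0], [0.2, 0, 0, 0, 0, 0, 0]]
  force: 10

```text
t: 24.0
tool_pos: [0.5629, -0.1401, 0.0238]
orientation: [-2.221, -2.221, -0.0]
force: [-0.5, -0.3, -0.1]
opening: 0.0369
```

```bash
python3 - <<'E'
from h import *
s=st(None,V);w,i=snap("wrist","w12");g=w.mean(2)
for r in (60,100,140,180): print(r,g[r,240:330:2].astype(int))
E
```

```text
t 24.0 tcp [ 0.5629 -0.1401  0.0238] F [-0.47 -0.3  -0.11] M [-0.018  0.092 -0.052] op 0.0369
turn to go [-0.0007 -0.0002  0.0003] q [-0.33  0.24  1.71  0.    1.19 -0.33]
60 [118 119 119 121 118 119 121 122 120  96 103 112 117 122 124 128 128 132
 133 136 139 142 141 142 142 144 144 147 145 142 137 140 133 194 188 172
 139 182 186 185 185 183 184 186 184]
100 [120 119 120 121 123 121 120 120 122 120 105 109 116 119 125 127 129 132
 133 134 140 142 144 143 144 145 145 144 143 142 139 141 132 127 125 116
 120 187 187 187 185 186 188 186 187]
140 [118 119 120 118 118 120 121 118 119 119  99 109 115 117 126 128 130 130
 136 135 138 140 143 143 144 146 146 144 144 138 137 135 130 125 123 111
 121 120 119 120 121 122 121 120 118]
180 [117 120 117 116 117 117 117 117 117 117 111 107 114 118 124 125 131 132
 135 137 138 141 143 141 145 146 145 144 143 135 138 133 128 126 113 100
 117 120 118 118 119 117 119 119 118]
```

Released: forces are near zero and the bar is centred in the rests at about x 0.564. I'll retract upward, close the fingers and go to the front of the drawer.

Request:
servo_tool:
  plan:
    - [[0.2, 0, 0, 4, 0, 0, 0], [0.2, 0, 0, 10, 0, 0, 0], [0.2, 0, 0, 16, 0, 0, 0], [0.2, 0, 0, 25, 0, 0, 0], [0.2, 0, 0, 30, 0, 0, 0], [0.2, 0, 0, 30, 0, 0, 0], [0.2, 0, 0, 25, 0, 0, 0], [0.2, 0, 0, 15, 0, 0, 0], [1, -10, 2, 0, 0, 0, 0], [1, -30, 5, 0, 0, 0, 0], [1, -35, 5, 0, 0, 0, 0], [1, -35, 5, 0, 0, 0, 0]]

```text
t: 25.25
tool_pos: [0.4505, -0.1224, 0.1769]
orientation: [-2.219, -2.219, 0.001]
force: [-0.3, -1.2, 0.3]
opening: 0.01
```

Request:
servo_tool:
  plan:
    - [[1, -30, 2, 0, 0, 0, 0], [1, -10, 0, 0, 0, 0, 0], [1, 0, 0, -5, 0, 0, 0], [1, 0, 0, -20, 0, 0, 0], [1, 0, 0, -25, 0, 0, 0], [1, 0, 0, -25, 0, 0, 0], [1, 0, 0, -25, 0, 0, 0], [1, 0, 0, -18, 0, 0, 0], [1, 0, 0, -8, 0, 0, 0], [1, 0, 0, 0, 0, 0, 0]]

```text
t: 26.25
tool_pos: [0.4123, -0.1206, 0.0513]
orientation: [-2.219, -2.219, 0.001]
force: [0.3, 0.2, 0.4]
opening: 0.0006
```

```bash
python3 - <<'E'
from h import *
s=st([.418,-.121,.05],V);snap("top","t12");snap("scene","s12")
a=cv2.resize(cv2.imread("pics/t12.png")[170:290,215:360],None,fx=2.75,fy=2.75,interpolation=cv2.INTER_CUBIC)
b=cv2.resize(cv2.imread("pics/s12.png")[170:300,200:370],(400,330),interpolation=cv2.INTER_CUBIC)
cv2.imwrite("pics/c12.png",np.hstack([a,b])[:,:800])
E
```

```text
t 26.25 tcp [ 0.4123 -0.1206  0.0513] F [0.28 0.19 0.36] M [-0.023  0.072  0.043] op 0.0006
turn to go [-0.002  -0.0028  0.0002] q [-0.4  -0.21  2.11  0.    1.24 -0.4 ]
mm to go [ 5.7 -0.4 -1.3]
```

View pics/c12.png

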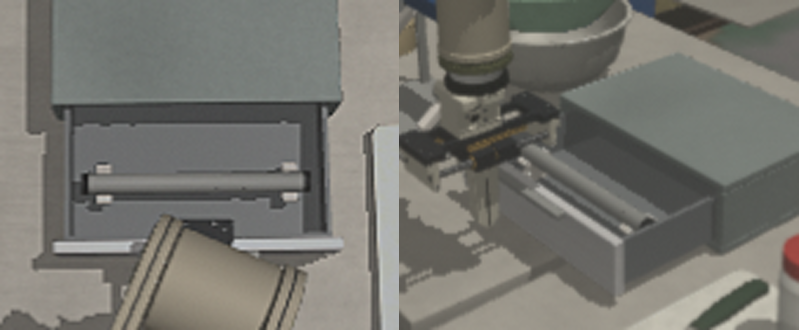

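The bar lies in both rests: the left one is near (103,183) and the right one near (289,181) in the left panel. The closed fingers stand in front of the drawer front, below the pull's height. Pushing now.

Request:
servo_tool:
  plan:
    - [[1, 8, 0, 0, 0, 0.002, 0], [1, 8, 0, 0, 0, 0, 0], [1, 8, 0, 0, 0, 0, 0], [1, 8, 0, 0, 0, 0, 0], [1, 8, 0, 0, 0, 0, 0], [1, 8, 0, 0, 0, 0, 0], [1, 10, 0, 0, 0, 0, 0], [1, 10, 0, 0, 0, 0, 0], [1, 10, 0, 0, 0, 0, 0], [1, 10, 0, 0, 0, 0, 0], [1, 10, 0, 0, 0, 0, 0], [1, 10, 0, 0, 0, 0, 0]]

```text
t: 27.55
tool_pos: [0.5218, -0.121, 0.0528]
orientation: [-2.22, -2.22, 0.002]
force: [-0.6, 0.7, 0.2]
opening: 0.0008
```

Request:
servo_tool:
  plan:
    - [[1, 10, 0, 0, 0, 0, 0], [1, 10, 0, 0, 0, 0, 0], [1, 10, 0, 0, 0, 0, 0], [1, 10, 0, 0, 0, 0, 0], [1, 10, 0, 0, 0, 0, 0], [1, 10, 0, 0, 0, 0, 0], [1, 8, 0, 0, 0, 0, 0], [1, 8, 0, 0, 0, 0, 0], [1, 6, 0, 0, 0, 0, 0], [1, 0, 0, 0, 0, 0, 0]]

```text
t: 28.55
tool_pos: [0.6041, -0.1213, 0.0532]
orientation: [-2.221, -2.221, 0.001]
force: [-0.0, -0.1, 0.9]
opening: 0.0003
```

```bash
python3 - <<'E'
from h import *
s=st([.624,-.121,.05],V)
E
```

```text
t 28.55 tcp [ 0.6041 -0.1213  0.0532] F [-0.02 -0.12  0.93] M [-0.078  0.059 -0.006] op 0.0003
turn to go [-0.0003 -0.0009  0.0001] q [-0.28  0.29  1.59  0.    1.26 -0.28]
mm to go [19.9  0.3 -3.2]
```

Request:
servo_tool:
  plan:
    - [[1, 4, 0, 0, 0, 0, 0], [1, 4, 0, 0, 0, 0, 0], [1, 4, 0, 0, 0, 0, 0], [1, 0, 0, 0, 0, 0, 0]]

```text
t: 28.95
tool_pos: [0.6095, -0.1212, 0.0528]
orientation: [-2.214, -2.213, 0.014]
force: [-31.1, 0.7, 23.1]
opening: 0.0004
```

Request:
servo_tool:
  plan:
    - [[1, 3, 0, 0, 0, 0, 0], [1, 3, 0, 0, 0, 0, 0], [1, 0, 0, 0, 0, 0, 0]]

```text
t: 29.25
tool_pos: [0.6094, -0.1211, 0.0529]
orientation: [-2.207, -2.206, 0.027]
force: [-64.2, 2.6, 44.7]
opening: 0.0005
```

Request:
servo_tool:
  plan:
    - [[1, 2, 0, 0, 0, 0, 0], [1, 2, 0, 0, 0, 0, 0], [1, 0, 0, 0, 0, 0, 0]]

```text
t: 29.55
tool_pos: [0.6093, -0.1211, 0.0529]
orientation: [-2.203, -2.201, 0.036]
force: [-84.9, 4.1, 61.9]
opening: 0.0006
```

The force rose quickly, so I'll back off and look.

Request:
servo_tool:
  plan:
    - [[1, -10, 0, 0, 0, 0, 0], [1, -15, 0, 0, 0, 0, 0], [1, -30, 0, 0, 0, 0, 0], [1, -40, 0, 0, 0, 0, 0], [1, -40, 0, 10, 0, 0, 0], [1, -40, 0, 30, 0, 0, 0], [1, -30, 0, 30, 0, 0, 0], [1, 0, 0, 30, 0, 0, 0], [1, 0, 0, 10, 0, 0, 0], [1, 0, 0, 0, 0, 0, 0]]

```text
t: 30.55
tool_pos: [0.4218, -0.1218, 0.165]
orientation: [2.22, 2.219, 0.002]
force: [-0.2, -0.3, -0.3]
opening: 0.0008
```

```bash
python3 - <<'E'
from h import *
s=st(None,V);snap("top","t13");snap("scene","s13")
a=cv2.resize(cv2.imread("pics/t13.png")[130:280,215:360],(400,414),interpolation=cv2.INTER_CUBIC)
b=cv2.resize(cv2.imread("pics/s13.png")[170:300,200:400],(400,414),interpolation=cv2.INTER_CUBIC)
cv2.imwrite("pics/c13.png",np.hstack([a,b])[:,:800])
E
```

```text
t 30.55 tcp [ 0.4218 -0.1218  0.165 ] F [-0.18 -0.28 -0.3 ] M [-0.08   0.069  0.053] op 0.0008
turn to go [0.0012 0.0025 0.0003] q [-0.4  -0.3   1.97 -0.    1.47 -0.4 ]
```

The viewer has reached its limit, so I'll measure the drawer's front edge numerically in the top image.

```bash
python3 - <<'E'
from h import *
t0=cv2.cvtColor(cv2.imread("pics/t0.png"),cv2.COLOR_BGR2GRAY);t=cv2.cvtColor(cv2.imread("pics/t13.png"),cv2.COLOR_BGR2GRAY)
for u in (240,245,325,332): print(u,"before",t0[196:268,u].tolist(),"\n after",t[196:268,u].tolist())
for X in ([.654,-.24,.088],[.642,-.24,.083],[.654,-.24,.101],[.666,-.24,.088]): print(X,proj("top",X).round(1))
E
```

```text
240 before [122, 122, 124, 124, 123, 125, 125, 123, 124, 125, 128, 114, 48, 56, 85, 83, 90, 88, 87, 86, 85, 84, 79, 76, 77, 76, 77, 78, 76, 76, 77, 77, 78, 78, 77, 78, 76, 78, 78, 78, 79, 78, 76, 78, 80, 79, 80, 79, 79, 78, 79, 79, 82, 80, 78, 81, 80, 80, 80, 82, 100, 109, 170, 176, 178, 181, 92, 73, 95, 96, 93, 101] 
 after [120, 122, 121, 123, 123, 126, 125, 125, 125, 123, 128, 110, 44, 173, 178, 177, 187, 67, 75, 78, 77, 90, 98, 95, 91, 83, 154, 151, 149, 146, 146, 144, 145, 145, 145, 143, 147, 143, 144, 145, 145, 145, 145, 145, 140, 142, 145, 149, 143, 147, 146, 143, 149, 147, 143, 143, 144, 147, 146, 146, 145, 143, 145, 145, 145, 144, 142, 145, 149, 147, 143, 86]
245 before [120, 120, 118, 122, 122, 123, 121, 123, 121, 123, 128, 110, 57, 72, 73, 73, 73, 73, 69, 101, 111, 109, 107, 107, 108, 106, 109, 109, 108, 108, 108, 106, 108, 107, 108, 109, 109, 111, 111, 110, 109, 108, 107, 108, 107, 109, 108, 109, 109, 110, 109, 108, 108, 108, 109, 108, 110, 109, 110, 109, 107, 87, 176, 177, 178, 183, 76, 74, 100, 96, 94, 91] 
 after [118, 120, 119, 122, 123, 123, 122, 123, 121, 124, 127, 
[... 1111 characters left out ...]
6, 57, 58, 59, 57, 60, 59, 43, 43, 45, 44, 46, 45, 44, 46, 46, 46, 46, 47, 46, 48, 47, 50, 51, 49, 50, 51, 52, 52, 49, 56, 118, 103, 188, 177, 180, 178, 60, 75, 107, 160, 161, 158, 154] 
 after [127, 127, 127, 128, 127, 127, 128, 126, 129, 130, 108, 45, 181, 181, 180, 191, 69, 76, 79, 70, 160, 150, 159, 155, 154, 154, 153, 154, 152, 152, 153, 153, 154, 152, 155, 152, 154, 154, 154, 154, 154, 156, 154, 152, 152, 153, 153, 153, 152, 151, 152, 150, 151, 153, 154, 154, 156, 156, 155, 157, 158, 156, 154, 157, 152, 99, 100, 107, 113, 122, 131, 118]
[0.654, -0.24, 0.088] [[322.5 207.1]]
[0.642, -0.24, 0.083] [[322.4 211. ]]
[0.654, -0.24, 0.101] [[323.  206.2]]
[0.666, -0.24, 0.088] [[322.4 203.5]]
```

After the push the front's edge meets the carcass to within about 1 mm in the top image, and the force rise was a hard stop. I'll confirm with a second, gentle push.

Request:
servo_tool:
  plan:
    - [[1, 20, 0, -30, 0, 0, 0], [1, 30, 0, -40, 0, 0, 0], [1, 30, 0, -30, 0, 0, 0], [1, 30, 0, -12, 0, 0, 0], [1, 30, 0, 0, 0, 0, 0], [1, 20, 0, 0, 0, 0, 0], [1, 10, 0, 0, 0, 0, 0], [1, 5, 0, 0, 0, 0, 0], [1, 0, 0, 0, 0, 0, 0]]

```text
t: 31.55
tool_pos: [0.5944, -0.1209, 0.0498]
orientation: [-2.219, -2.219, 0.003]
force: [1.1, -0.7, 0.5]
opening: 0.0004
```

Request:
servo_tool:
  plan:
    - [[1, 4, 0, 0, 0, 0, 0], [1, 3, 0, 0, 0, 0, 0], [1, 0, 0, 0, 0, 0, 0]]

```text
t: 31.85
tool_pos: [0.6022, -0.1213, 0.0513]
orientation: [-2.221, -2.22, 0.001]
force: [0.5, -0.1, -0.0]
opening: 0.0008
```

Request:
servo_tool:
  plan:
    - [[1, 3, 0, 0, 0, 0, 0], [1, 2, 0, 0, 0, 0, 0], [1, 0, 0, 0, 0, 0, 0]]

```text
t: 32.15
tool_pos: [0.6073, -0.1212, 0.0511]
orientation: [-2.221, -2.22, 0.001]
force: [0.7, 0.2, -0.1]
opening: 0.0007
```

Request:
servo_tool:
  plan:
    - [[1, 2, 0, 0, 0, 0, 0], [1, 0, 0, 0, 0, 0, 0]]

```text
t: 32.35
tool_pos: [0.6092, -0.1211, 0.0509]
orientation: [-2.22, -2.22, 0.001]
force: [0.5, -0.3, 0.3]
opening: 0.0004
```

Request:
servo_tool:
  plan:
    - [[1, 1, 0, 0, 0, 0, 0], [1, 0, 0, 0, 0, 0, 0]]

```text
t: 32.55
tool_pos: [0.6094, -0.1211, 0.0508]
orientation: [-2.219, -2.219, 0.003]
force: [-5.1, 0.6, 3.0]
opening: 0.0004
```

Request:
servo_tool:
  plan:
    - [[1, 1, 0, 0, 0, 0, 0], [1, 0, 0, 0, 0, 0, 0]]

```text
t: 32.75
tool_pos: [0.6094, -0.1211, 0.0508]
orientation: [-2.218, -2.218, 0.005]
force: [-10.7, 0.5, 7.3]
opening: 0.0005
```

The second push met the same hard stop at x = 0.6094 and the drawer did not give. Retracting and handing in.

Request:
servo_tool:
  plan:
    - [[1, -5, 0, 0, 0, 0, 0], [1, -15, 0, 0, 0, 0, 0], [1, -30, 0, 0, 0, 0, 0], [1, -40, 0, 0, 0, 0, 0], [1, -40, 0, 0, 0, 0, 0], [1, -20, 0, 20, 0, 0, 0], [1, 0, 0, 30, 0, 0, 0], [1, 0, 0, 40, 0, 0, 0], [1, 0, 0, 20, 0, 0, 0], [1, 0, 0, 0, 0, 0, 0]]

```text
t: 33.75
tool_pos: [0.4636, -0.1221, 0.1651]
orientation: [2.218, 2.217, 0.004]
force: [0.1, 0.5, 0.3]
opening: 0.0005
```

```bash
python3 - <<'E'
from h import *
st(None,V);snap("top","t14")
a=cv2.imread("pics/t0.png").astype(int);b=cv2.imread("pics/t14.png").astype(int)
d=np.abs(a-b).max(2)
print("change at jar/labels region",d[210:280,385:425].max(), (d[210:280,385:425]>40).sum())
t=b.mean(2).astype(int)
for u in(245,325): print(t[204:216,u])
job.close_job()
E
```

```text
t 33.75 tcp [ 0.4636 -0.1221  0.1651] F [0.12 0.51 0.32] M [-0.076  0.043 -0.073] op 0.0005
turn to go [0.002  0.0057 0.0002] q [-0.36 -0.19  1.87  0.    1.45 -0.36]
change at jar/labels region 52 1
[119 123 125 105  42 180 175 177 181  66  74  76]
[123 124 111  42 180 177 177 191  79  73  78  75]
the job is handed in; nothing more can be done
```

The press bar is in the drawer's two rests, the drawer is shut, and the job was handed in at about 34 s. I could not see the bar once the drawer closed; its last sighting was in both rests, released, just before the push.

**Bar handling:**
- Two early grips slipped off because the fingers sat too shallow. By the camera, the reported tool point was about 23 mm off from where the bar sat in the grip, so I gripped about 25 mm deeper.
- A low lift showed the −y end heavy, so I moved the grip 18 mm that way. After that the bar stayed level and the wrist moment returned to its unloaded value.
- The bar was carried level above the guard, lowered until the rests took the weight, and let go with forces near zero.

**Drawer:**
- A second, gentle push met the same hard stop at x = 0.6094.
- In the top image the drawer front meets the cabinet to within about 1 mm, against pixels of about 3 mm.

**Jar and labels:** their area of the top image was unchanged.

**Unsure:** the first drawer push overshot at the stop to about 105 N, just under the 120 N wrist limit. By position the fingers were on the pull, not the gripper body, but I could not confirm that in a picture because the 12 viewed pictures were used up. I viewed 12 where about 8 were planned.

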